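# Park the transfer roller against the bench batten

## Task

Roll the transfer roller with the green rings along the bench, away from the robot, until both of its rings rest against the wooden batten, and let go of it there. Roll it gently on its rings, do not lift it or drag it without turning. Leave the roller with the orange rings where it lies.

Things in the scene. Friction and masses are not known exactly. Their poses are not given: they have to be found in the camera images.
- green_roller_center (a point): Middle of a 0.35 kg roller lying on the bench: pale wood barrel, 40 mm diameter, 110 long, a green ring, 60 diameter, 24 wide, on each end, steel stubs 10 long. Stands on its rings, axis 30 mm up. Rolls freely when shut fingers push mid-barrel from behind, coasts a few cm. y: its axis; at the start z up, x the way to roll; both turn as it rolls. Starts 60-135 mm short of the batten, within 8 deg of parallel
- orange_roller_center (a point): Middle of a second roller, the same but with orange rings, lying beside the green one, to its left or right, about 40 to 110 mm from it end to end. To be left where it lies. y: its axis, z up and x towards the batten at the start
- batten_front (a point): Fixed brown wooden batten lying on the bench beyond both rollers, 460 mm long, 30 deep, 20 high. The point: middle of the foot of its long face towards the robot, at bench height. y along the batten, x square across it away from the robot, z up. A roller touching it has its axis 28 mm short of this face
Not all that is in view belongs to the job. Leave any red look-alike of the part that bears green_roller_center alone.

How it is judged:
By the outcome, as a careful person would: the job done as asked, in the order asked, and still so for the second after the job is handed in, with the robot touching nothing.
It also fails if it takes over 32 s, if anything falls off the work surface, if the arm or the gripper's body presses on something with over 40 N, if the wrist force passes 120 N, or if a joint passes its speed limit or range.

## Robot

A 6-joint arm with a two-finger parallel gripper is mounted at the origin on the work surface. World frame = base frame: x ahead of the robot, y to its left, z up, the work surface at z = 0. Lengths are in m, angles in rad, forces in N, time in s.
With the tool pointing down it reaches from about 0.375 to 0.9 m from the base axis. Payload 3.1 kg.
Tool frame: the origin (TCP) lies on the centre line of the jaws, within the pads' length; the fingertips stand 8 mm ahead of it and the grasp point (between the pads) lies 11 mm behind it; z points along the fingers, y is the line along which they close (so a half turn about z gives the same grasp; the last joint's range is limited). The gripper opens to 85 mm and grips with 20 to 120 N. Pads are 22 mm wide; open, the fingers measure 114 mm over their backs; the gripper's body (76 mm by 85 mm) begins 54 mm behind the grasp point. The pads swing forward as they close: fully open they stand 13 mm farther back than shut.
Start: joints at [-1.369, 0.527, 1.433, -0, 1.181, -0.178], TCP at [0.232, -0.58, 0.239] pointing down, gripper open.
Joint ranges: [-3.08, 3.08], [-0.75, 2.2], [0.22, 2.44], [-1.43, 4.57], [0, 2.65], [-2.85, 2.85]. Speed limits (rad/s): [2.79, 2.79, 3.14, 3.14, 3.14, 3.14].

## Interface

Orientations are given as a unit quaternion [x, y, z, w].
In Python, from station import * gives the robot as it stands.
- The arm moves only by the tool play_rows, never from a script. Its argument "rows" is a list of rows, each a list of 3 entries, a list of its own where there are three numbers: the turn, a rotation vector about the tool's x, y, z in degrees, then the shift along the tool's x, y, z in mm, then the closure, from 0 (fully open) to 1 (shut). In form: [[[ax, ay, az], [dx, dy, dz], jaw], ...]. A call has 1 to 12 rows; each row shifts and turns the commanded pose from where the row before left it, along the tool's axes as they then stand; what a row does not reach is not made up. A row lasts 1/12 s, in which the tool goes at most 41.7 mm and 7.16 degrees, less where a joint would pass 70% of its speed; a pose out of reach is approached as far as the arm can. A call with a gripper value outside its range is refused whole. The fingers move at their own pace and stop on an object; "grip_force" is the grip in N (left out, the last holds). Time passes only in rows, so rows that do not move let the fingers close. It gives the time, the measured TCP pose, the force, the opening and the grip force at its end, in the units of the state.
- sense(): the state, without advancing time (a new reading comes with each control period).
- snapshot(name): name is "side" or "top"; returns (picture, depth): 480x640x3 uint8, red, green, blue; 480x640 float32, m along the optical axis (not along the pixel's ray), 0 where there is no reading.
- get_calibration(name): a dict with "vfov" (degrees; the focal length in pixels is half the picture's height over the tangent of half this angle, whatever the lens; pixels are square), "cx", "cy" (the principal point, pixels), "xyz" and "attitude" of the camera in the world. Camera axes: x right, y down, z forward; pixel columns grow to the right and rows downward; lengths in m; the calibration is good to about 2 mm. A picture is of the moment at which its call begins. get_calibration takes no time and is no camera call.
- sign_off(): hands the job in; it is judged then, once.
The state is a dict: "t": time; "q": joint angles; "qd": joint speeds; "tau": joint torques, N m; "tcp_pos": TCP position; "tool_rot": TCP orientation; "force": force on the tool from outside, world axes, zero at the start; "ft_torque": the same for the moment, N m; "finger_gap": opening from 0.0 (shut) to 1.0 (fully open); "gripper_force": force on a finger pad.
Only numpy, scipy, OpenCV 4.12 (cv2) and the standard library are available. Lean on these libraries where they do the work, as an engineer would, in place of code of your own. Each camera call takes 0.05 s, during which the arm holds its last target. There are 200 camera calls.

## Working session

There is one attempt and no reset: what is moved stays moved. The work goes in short steps, Python scripts to look and compute and a tool call to move; the robot and the scene stay as the last step left them, time stands still between calls to the robot, and variables do not carry over. Pictures are saved under pics/ and viewed, at most 10 in all, crops included, and the job is handed in when it is done.

Besides the shell and the picture viewer there is one more tool, called after "Emit:" as name([rows], argument=value, ...), one row to a line, values as JSON. play_rows: Moves the arm, as the interface text tells. Its arguments: {"type":"object","properties":{"rows":{"type":"array","items":{"type":"array"}},"grip_force":{"type":"number"}},"required":["rows"]}

```bash
mkdir -p pics; cat > h.py <<'E'
from station import *
import numpy as np, cv2
from scipy.spatial.transform import Rotation as R
def cloud(name):
    im,d=snapshot(name); c=get_calibration(name)
    f=240/np.tan(np.radians(c["vfov"])/2)
    a=np.array(c["attitude"],float)
    M=R.from_quat(a).as_matrix() if a.size==4 else a.reshape(3,3)
    v,u=np.mgrid[0:480,0:640]
    P=np.dstack([(u-c["cx"])/f*d,(v-c["cy"])/f*d,d])@M.T+np.array(c["xyz"])
    P[d==0]=np.nan
    return im,d,P
E
python3 - <<'E'
from h import *
print(sense()); 
for n in("top","side"):
    print(get_calibration(n)); im,d,P=cloud(n); cv2.imwrite(f"pics/{n}0.png",im[...,::-1]); np.savez(f"{n}0.npz",im=im,P=P)
E
```

```text
{'t': 0.0, 'q': array([-1.36848613e+00,  5.28478716e-01,  1.43392709e+00, -7.04766317e-06,
        1.18142039e+00, -1.78487397e-01]), 'qd': array([ 9.10354903e-04, -9.86935963e-04,  3.70563233e-04, -1.58554277e-04,
       -3.92514582e-05, -3.28477665e-04]), 'tau': array([-2.20745687e-04, -4.42353773e+01, -1.78025401e+01, -8.77874345e-05,
        8.18500790e-03, -5.18425782e-07]), 'tcp_pos': array([ 0.23217427, -0.57950155,  0.23831803]), 'tool_rot': array([ 9.81927974e-01,  1.89251700e-01, -1.65603357e-05, -1.11665390e-03]), 'force': array([ 0.06386346, -0.78803877, -0.2687308 ]), 'ft_torque': array([-0.01418617, -0.00740116,  0.02278755]), 'gripper_force': 0.0, 'finger_gap': 1.0015121225322368}
{'vfov': 42.07984620824992, 'cx': 312.70675054271226, 'cy': 232.96271936665914, 'xyz': array([0.32113409, 0.00637648, 1.37148273]), 'attitude': array([-0.69916924,  0.71052703, -0.05714771,  0.05520735])}
{'vfov': 54.64675250815152, 'cx': 323.6167473006443, 'cy': 241.53028416086457, 'xyz': array([ 0.4243007 , -0.58473307,  0.70045904]), 'attitude': array([ 0.92969698, -0.09514478,  0.03735174, -0.35385851])}
```

View pics/top0.png

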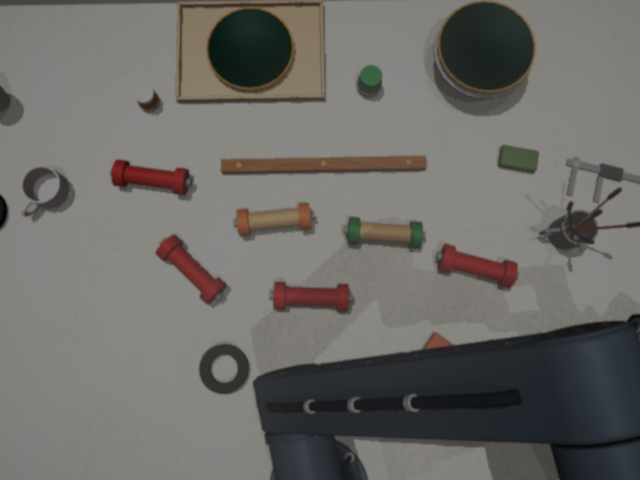

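View pics/side0.png

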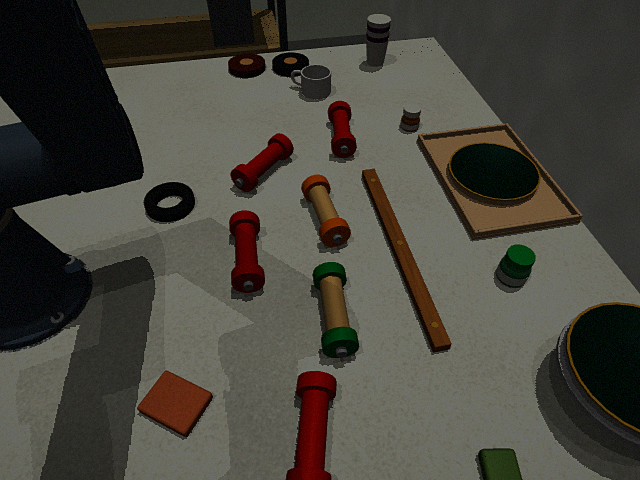

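The top view shows the green roller at (385,233), the orange one at (275,219) and the batten from (222,166) to (426,163). There are red look-alikes at (312,297), (478,266), (190,269) and (150,177). The side view agrees.

```bash
cat >> h.py <<'E'
def rings(im,P,lo,hi,box=None):
    h=cv2.cvtColor(im,cv2.COLOR_RGB2HSV)
    m=(h[...,0]>lo)&(h[...,0]<hi)&(h[...,1]>110)&(h[...,2]>40)&(P[...,2]>.01)&(P[...,2]<.075)
    if box:
        b=np.zeros_like(m); b[box[1]:box[3],box[0]:box[2]]=1; m&=b
    n,l,s,c=cv2.connectedComponentsWithStats(m.astype(np.uint8))
    for i in range(1,n):
        if s[i,4]>60:
            p=P[l==i]; top=p[p[:,2]>np.nanmax(p[:,2])-.008]
            print(s[i,4],c[i].round(),"mid",((np.nanmin(p,0)+np.nanmax(p,0))/2).round(4),"top",np.nanmean(top,0).round(4),np.nanmax(p[:,2]).round(4))
E
python3 - <<'E'
from h import *
for n,b in(("top",(330,200,440,260)),("side",(300,250,370,365))):
    z=np.load(n+"0.npz"); print(n); rings(z["im"],z["P"],50,85,b)
    if n=="top":
        print("orange");rings(z["im"],z["P"],3,20,(230,195,320,245))
        P=z["P"]
        p=P[140:185,210:440].reshape(-1,3); p=p[(p[:,2]>.012)&(p[:,2]<.03)]
        print(np.median(p[:,2]),p[:,1].min(),p[:,1].max())
        for y in np.linspace(p[:,1].min()+.02,p[:,1].max()-.02,6):
            s=p[abs(p[:,1]-y)<.01]; print(y.round(3),s[:,0].min().round(4),s[:,0].max().round(4))
        cv2.setNumThreads(1)
        for u,v in((312,297),(478,266),(441,257),(436,345)): print(u,v,P[v,u].round(3))
    else:
        P=z["P"]; 
        p=P[165:355,355:455].reshape(-1,3); p=p[(p[:,2]>.012)&(p[:,2]<.03)]
        print(np.median(p[:,2]),p[:,1].min(),p[:,1].max())
        for y in np.linspace(p[:,1].min()+.02,p[:,1].max()-.02,6):
            s=p[abs(p[:,1]-y)<.01]; print(y.round(3),s[:,0].min().round(4),s[:,0].max().round(4))
E
```

```text
top
orange
270 [304. 216.] mid [0.5717 0.0192 0.0512] top [0.5739 0.0186 0.0617] 0.0674
273 [243. 222.] mid [0.5601 0.151  0.0494] top [0.5631 0.1515 0.0608] 0.0663
0.02050960251375833 -0.25487551783650136 0.20387384601236397
-0.235 0.681 0.7117
-0.151 0.6802 0.7107
-0.067 0.6804 0.7091
0.016 0.6794 0.712
0.1 0.6795 0.7113
0.184 0.6791 0.7089
312 297 [0.396 0.005 0.05 ]
478 266 [ 0.456 -0.349  0.052]
441 257 [ 0.479 -0.275  0.032]
436 345 [ 0.292 -0.259  0.017]
side
210 [329. 268.] mid [ 0.5396 -0.0861  0.0551] top [ 0.5387 -0.0866  0.0581] 0.0623
273 [341. 334.] mid [ 0.5276 -0.2202  0.0546] top [ 0.5287 -0.2205  0.0581] 0.0624
0.019578935938164954 -0.2543257211678083 0.2080007755638803
-0.234 0.5503 0.7092
-0.15 0.6785 0.7086
-0.065 0.6782 0.7083
0.019 0.6779 0.708
0.104 0.6783 0.8552
0.188 0.6774 0.8881
```

```bash
python3 - <<'E'
from h import *
z=np.load("top0.npz"); im,P=z["im"],z["P"]
h=cv2.cvtColor(im,cv2.COLOR_RGB2HSV)
print(h[233,354],h[236,417])
rings(im,P,45,100,(330,200,440,260))
q=P[200:260,330:440].reshape(-1,3); q=q[q[:,2]>.015]; print(q.min(0),q.max(0))
m=R.from_quat(sense()["tool_rot"]).as_matrix()
print(m.T@(np.array([.455,-.155,.2])-sense()["tcp_pos"])*1000, m.round(3))
E
```

```text
[ 65 103  84] [ 66 103  89]
[ 0.4743584  -0.27110404  0.01750186] [ 0.57073873 -0.06474055  0.06767182]
[ 364.64601999 -311.27718304   39.1584601 ] [[ 0.928  0.372 -0.   ]
 [ 0.372 -0.928  0.002]
 [ 0.    -0.002 -1.   ]]
```

Emit:
play_rows([
  [[0,0,0],[30,-26,3],0.5],
  [[0,0,0],[30,-26,3],0.5],
  [[0,0,0],[30,-26,3],0.5],
  [[0,0,0],[30,-26,3],0.5],
  [[0,0,0],[30,-26,3],0.5],
  [[0,0,0],[30,-26,3],0.5],
  [[0,0,0],[30,-26,3],0.5],
  [[0,0,0],[30,-26,3],0.5],
  [[0,0,0],[30,-26,3],0.5],
  [[0,0,0],[30,-26,3],0.5],
  [[0,0,0],[30,-26,3],0.5],
  [[0,0,0],[30,-26,3],0.5],
])

```text
t: 1.1
tcp_pos: [0.4509, -0.1548, 0.203]
tool_rot: [0.982, 0.189, -0.0, -0.0]
force: [0.4, -1.2, -0.0]
finger_gap: 0.502
gripper_force: 0.0
```

Emit:
play_rows([
  [[0,0,6.5],[0,0,0],0.5],
  [[0,0,6.5],[0,0,0],0.5],
  [[0,0,6.5],[0,0,0],0.5],
  [[0,0,6.5],[0,0,0],0.5],
  [[0,0,0],[0,0,0],0.5],
  [[0,0,0],[0,0,0],0.5],
])

```text
t: 1.6
tcp_pos: [0.4504, -0.1566, 0.2031]
tool_rot: [0.999, -0.035, -0.0, -0.0]
force: [-0.0, 0.3, 0.7]
finger_gap: 0.499
gripper_force: 0.0
```

```bash
cat > g.py <<'E'
from h import *
import sys
s=sense(); m=R.from_quat(s["tool_rot"]).as_matrix()
print(s["t"],s["tcp_pos"].round(4),"yaw",np.degrees(np.arctan2(m[1,0],m[0,0])).round(2),"tilt",m[:,2].round(3),s["force"].round(2),s["finger_gap"])
if len(sys.argv)>1:
    im,d,P=cloud("side"); cv2.imwrite(f"pics/{sys.argv[1]}.png",im[...,::-1]); rings(im,P,45,100,(300,170,450,380))
    if len(sys.argv)>2:
        im,d,P=cloud("top"); cv2.imwrite(f"pics/{sys.argv[1]}t.png",im[...,::-1])
E
python3 g.py a
```

```text
1.6 [ 0.4504 -0.1566  0.2031] yaw -4.01 tilt [-0.  0. -1.] [-0.03  0.32  0.66] 0.4986723723825268
202 [331. 268.] mid [ 0.5417 -0.087   0.0555] top [ 0.5404 -0.0868  0.0579] 0.0619
373 [340. 334.] mid [ 0.529  -0.2156  0.051 ] top [ 0.5274 -0.2198  0.0577] 0.0618
```

Emit:
play_rows([
  [[0,0,1],[0,-2,30],0.5],
  [[0,0,0],[0,0,30],0.5],
  [[0,0,0],[0,0,30],0.5],
  [[0,0,0],[0,0,30],0.5],
  [[0,0,0],[0,0,30],0.5],
  [[0,0,0],[0,0,15],0.5],
  [[0,0,0],[0,0,12],0.5],
  [[0,0,0],[10,0,0],0.5],
  [[0,0,0],[15,0,0],0.5],
  [[0,0,0],[12,0,0],0.5],
  [[0,0,0],[5,0,0],0.5],
  [[0,0,0],[0,0,0],0.5],
])

```text
t: 2.65
tcp_pos: [0.495, -0.1595, 0.0272]
tool_rot: [0.999, -0.044, 0.002, 0.001]
force: [-0.1, 0.2, 0.6]
finger_gap: 0.5
gripper_force: 0.0
```

```bash
python3 g.py b
```

```text
2.65 [ 0.495  -0.1595  0.0272] yaw -5.1 tilt [ 0.004 -0.002 -1.   ] [-0.08  0.24  0.64] 0.5001244034554084
63 [339. 269.] mid [ 0.5581 -0.0869  0.0507] top [ 0.555  -0.0888  0.0548] 0.0597
384 [340. 334.] mid [ 0.5283 -0.2156  0.049 ] top [ 0.5272 -0.2199  0.0578] 0.0623
```

View pics/b.png

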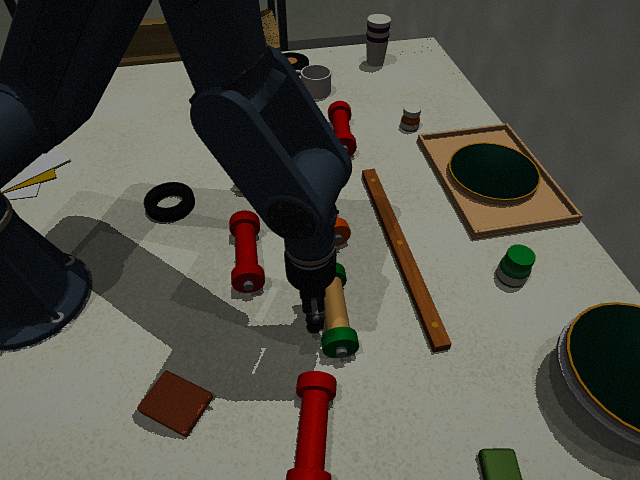

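The roller lies undisturbed with rings at about (339,269) and (340,340), and the fingers are behind the barrel at (313,318). I'll push slowly.

Emit:
play_rows([
  [[0,0,0],[1,0,0],0.5],
  [[0,0,0],[1,0,0],0.5],
  [[0,0,0],[1,0,0],0.5],
  [[0,0,0],[1,0,0],0.5],
  [[0,0,0],[1,0,0],0.5],
  [[0,0,0],[1,0,0],0.5],
  [[0,0,0],[1,0,0],0.5],
  [[0,0,0],[1,0,0],0.5],
  [[0,0,0],[1.5,0,0],0.5],
  [[0,0,0],[1.5,0,0],0.5],
  [[0,0,0],[1.5,0,0],0.5],
  [[0,0,0],[1.5,0,0],0.5],
])

```text
t: 3.7
tcp_pos: [0.5066, -0.1598, 0.0263]
tool_rot: [0.999, -0.045, -0.0, -0.0]
force: [-0.1, -0.5, 0.5]
finger_gap: 0.5
gripper_force: 0.0
```

Emit:
play_rows([
  [[0,0,-0.1],[2,0,0],0.5],
  [[0,0,-0.1],[2,0,0],0.5],
  [[0,0,-0.1],[2,0,0],0.5],
  [[0,0,-0.1],[2,0,0],0.5],
  [[0,0,-0.1],[2,0,0],0.5],
  [[0,0,-0.1],[2,0,0],0.5],
  [[0,0,-0.1],[2,0,0],0.5],
  [[0,0,-0.1],[2,0,0],0.5],
  [[0,0,-0.1],[2,0,0],0.5],
  [[0,0,-0.1],[2,0,0],0.5],
  [[0,0,-0.1],[2,0,0],0.5],
  [[0,0,-0.1],[2,0,0],0.5],
])

```text
t: 4.7
tcp_pos: [0.5306, -0.1618, 0.0263]
tool_rot: [0.999, -0.035, -0.0, -0.0]
force: [0.3, 0.4, 0.6]
finger_gap: 0.496
gripper_force: 0.1
```

```bash
python3 g.py c
```

```text
4.7 [ 0.5306 -0.1618  0.0263] yaw -3.97 tilt [-0.  0. -1.] [0.32 0.45 0.61] 0.4963979426241997
373 [358. 333.] mid [ 0.5567 -0.2191  0.0511] top [ 0.555  -0.2221  0.0578] 0.0623
```

View pics/c.png

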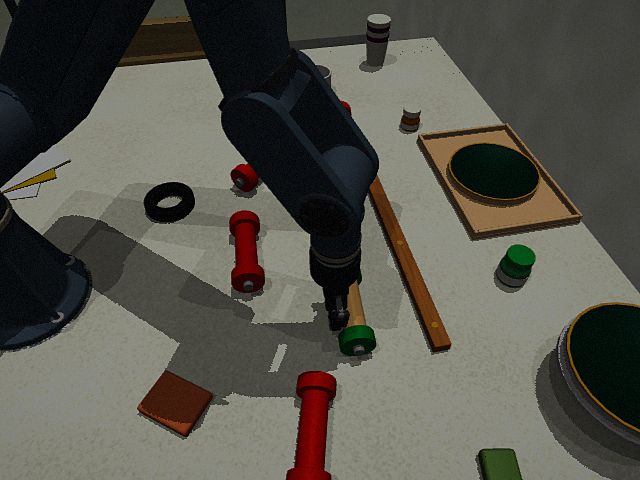

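Right ring is at (358,340), having moved 28 mm with the fingers in contact. I'll go on and straighten it as I push.

Emit:
play_rows([
  [[0,0,-0.15],[2,0,0],0.5],
  [[0,0,-0.15],[2,0,0],0.5],
  [[0,0,-0.15],[2,0,0],0.5],
  [[0,0,-0.15],[2,0,0],0.5],
  [[0,0,-0.15],[2,0,0],0.5],
  [[0,0,-0.15],[2,0,0],0.5],
  [[0,0,-0.15],[2,0,0],0.5],
  [[0,0,-0.15],[2,0,0],0.5],
  [[0,0,-0.15],[2,0,0],0.5],
  [[0,0,-0.15],[2,0,0],0.5],
  [[0,0,-0.15],[2,0,0],0.5],
  [[0,0,-0.15],[2,0,0],0.5],
])

```text
t: 5.75
tcp_pos: [0.5546, -0.1631, 0.0263]
tool_rot: [1.0, -0.019, -0.0, -0.0]
force: [0.6, 0.7, -0.1]
finger_gap: 0.496
gripper_force: 0.1
```

Emit:
play_rows([
  [[0,0,-0.2],[2,0,0],0.5],
  [[0,0,-0.2],[2,0,0],0.5],
  [[0,0,-0.2],[2,0,0],0.5],
  [[0,0,-0.2],[2,0,0],0.5],
  [[0,0,-0.2],[2,0,0],0.5],
  [[0,0,-0.2],[2,0,0],0.5],
  [[0,0,-0.2],[2,0,0],0.5],
  [[0,0,-0.2],[2,0,0],0.5],
  [[0,0,-0.2],[2,0,0],0.5],
  [[0,0,-0.2],[2,0,0],0.5],
  [[0,0,-0.2],[2,0,0],0.5],
  [[0,0,-0.2],[2,0,0],0.5],
])

```text
t: 6.75
tcp_pos: [0.5786, -0.1635, 0.0263]
tool_rot: [1.0, 0.002, 0.0, -0.0]
force: [0.5, -0.4, 0.9]
finger_gap: 0.503
gripper_force: 0.1
```

Emit:
play_rows([
  [[0,0,0],[2,0,0],0.5],
  [[0,0,0],[2,0,0],0.5],
  [[0,0,0],[2,0,0],0.5],
  [[0,0,0],[2,0,0],0.5],
  [[0,0,0],[2,0,0],0.5],
  [[0,0,0],[2,0,0],0.5],
  [[0,0,0],[2,0,0],0.5],
  [[0,0,0],[2,0,0],0.5],
  [[0,0,0],[2,0,0],0.5],
  [[0,0,0],[1,0,0],0.5],
])

```text
t: 7.58
tcp_pos: [0.5978, -0.1635, 0.0263]
tool_rot: [1.0, 0.002, 0.0, 0.0]
force: [-1.1, -0.5, 0.9]
finger_gap: 0.498
gripper_force: 0.0
```

```bash
python3 g.py d t
```

```text
7.5833 [ 0.5978 -0.1635  0.0263] yaw 0.22 tilt [ 0. -0. -1.] [-1.06 -0.55  0.87] 0.49755236750096493
351 [400. 328.] mid [ 0.6261 -0.2279  0.0519] top [ 0.6245 -0.2283  0.0581] 0.0629
```

View pics/d.png

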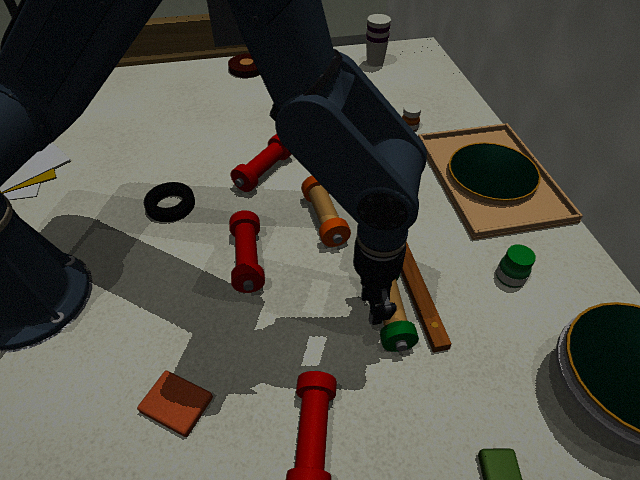

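The right ring is at (399,334), 26 mm short of the batten, and the orange roller hasn't moved. Now the final slow approach.

Emit:
play_rows([
  [[0,0,0],[1.5,0,0],0.5],
  [[0,0,0],[1.5,0,0],0.5],
  [[0,0,0],[1.5,0,0],0.5],
  [[0,0,0],[1.5,0,0],0.5],
  [[0,0,0],[1.5,0,0],0.5],
  [[0,0,0],[1.5,0,0],0.5],
  [[0,0,0],[1.5,0,0],0.5],
  [[0,0,0],[1.5,0,0],0.5],
  [[0,0,0],[1,0,0],0.5],
  [[0,0,0],[1,0,0],0.5],
  [[0,0,0],[1,0,0],0.5],
  [[0,0,0],[1,0,0],0.5],
])

```text
t: 8.68
tcp_pos: [0.6124, -0.1633, 0.0263]
tool_rot: [1.0, 0.002, -0.001, -0.0]
force: [-3.0, -0.8, 2.2]
finger_gap: 0.495
gripper_force: 1.6
```

Emit:
play_rows([
  [[0,0,0],[1,0,0],0.5],
  [[0,0,0],[1,0,0],0.5],
  [[0,0,0],[1,0,0],0.5],
  [[0,0,0],[0.7,0,0],0.5],
  [[0,0,0],[0.7,0,0],0.5],
  [[0,0,0],[0.6,0,0],0.5],
  [[0,0,0],[0,0,0],0.5],
])

```text
t: 9.27
tcp_pos: [0.6186, -0.1635, 0.0263]
tool_rot: [1.0, 0.002, 0.0, 0.0]
force: [-3.4, -1.4, 1.9]
finger_gap: 0.5
gripper_force: 1.4
```

```bash
python3 g.py e
```

```text
9.2667 [ 0.6186 -0.1635  0.0263] yaw 0.22 tilt [ 0. -0. -1.] [-3.45 -1.39  1.93] 0.5000664080812501
369 [413. 327.] mid [ 0.6471 -0.2288  0.0524] top [ 0.6462 -0.2294  0.0578] 0.0621
```

Emit:
play_rows([
  [[0,0,0],[0.5,0,0],0.5],
  [[0,0,0],[0.5,0,0],0.5],
  [[0,0,0],[0.5,0,0],0.5],
  [[0,0,0],[0.5,0,0],0.5],
  [[0,0,0],[0,0,0],0.5],
])

```text
t: 9.73
tcp_pos: [0.6205, -0.1635, 0.0263]
tool_rot: [1.0, 0.002, 0.0, 0.0]
force: [-2.9, -2.0, 0.8]
finger_gap: 0.497
gripper_force: 1.5
```

Emit:
play_rows([
  [[0,0,0],[0.5,0,0],0.5],
  [[0,0,0],[0.5,0,0],0.5],
  [[0,0,0],[0,0,0],0.5],
])

```text
t: 9.98
tcp_pos: [0.6213, -0.1634, 0.0263]
tool_rot: [1.0, 0.002, -0.0, 0.0]
force: [-3.1, -2.0, 2.8]
finger_gap: 0.503
gripper_force: 1.9
```

```bash
python3 g.py f
```

```text
9.9833 [ 0.6213 -0.1634  0.0263] yaw 0.22 tilt [-0. -0. -1.] [-3.13 -1.95  2.79] 0.5034999547737046
370 [415. 326.] mid [ 0.6508 -0.2266  0.0526] top [ 0.6501 -0.2295  0.0577] 0.0623
```

Emit:
play_rows([
  [[0,0,0],[0.5,0,0],0.5],
  [[0,0,0],[0.5,0,0],0.5],
  [[0,0,0],[0,0,0],0.5],
])

```text
t: 10.28
tcp_pos: [0.6213, -0.1634, 0.0263]
tool_rot: [1.0, 0.002, -0.001, -0.0]
force: [-5.6, -4.0, 3.1]
finger_gap: 0.498
gripper_force: 2.9
```

```bash
python3 g.py g t
```

```text
10.2833 [ 0.6213 -0.1634  0.0263] yaw 0.23 tilt [-0.002  0.    -1.   ] [-5.55 -3.96  3.08] 0.4976969908891213
369 [415. 326.] mid [ 0.6505 -0.2294  0.0522] top [ 0.6502 -0.2294  0.0576] 0.0614
```

View pics/gt.png

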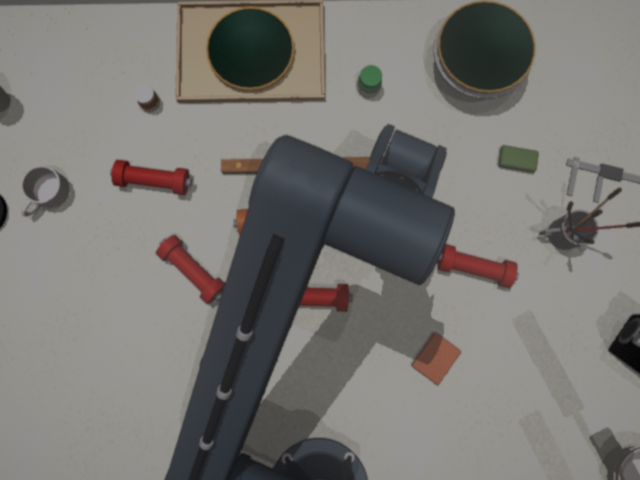

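The arm hides the roller in this view. But the fingers have stalled and the force jumped, so both rings should be seated. I'll back off slowly, rise and check.

Emit:
play_rows([
  [[0,0,0],[0,0,0],0.5],
  [[0,0,0],[-0.5,0,0],0.5],
  [[0,0,0],[-0.5,0,0],0.5],
  [[0,0,0],[-0.5,0,0],0.5],
  [[0,0,0],[-1,0,0],0.5],
  [[0,0,0],[-2,0,0],0.5],
  [[0,0,0],[-5,0,0],0.5],
  [[0,0,0],[-10,0,0],0.5],
  [[0,0,0],[-10,0,0],0.5],
  [[0,0,0],[-10,0,0],0.5],
  [[0,0,0],[-5,0,0],0.5],
  [[0,0,0],[0,0,0],0.5],
])

```text
t: 11.38
tcp_pos: [0.5767, -0.163, 0.0262]
tool_rot: [1.0, 0.002, -0.001, -0.0]
force: [-0.2, 0.6, 0.1]
finger_gap: 0.495
gripper_force: 0.0
```

Emit:
play_rows([
  [[0,0,0],[0,0,-10],0.5],
  [[0,0,0],[0,0,-25],0.5],
  [[0,0,0],[0,0,-30],0.5],
  [[0,0,0],[0,0,-30],0.5],
  [[0,0,0],[0,0,-30],0.5],
  [[0,0,0],[0,0,-30],0.5],
  [[0,0,0],[-20,20,-10],0.5],
  [[0,0,0],[-20,30,0],0.5],
  [[0,0,0],[-20,30,0],0.5],
  [[0,0,0],[-20,30,0],0.5],
  [[0,0,0],[-20,30,0],0.5],
  [[0,0,0],[-10,20,0],0.5],
])

```text
t: 12.38
tcp_pos: [0.4673, -0.3268, 0.1926]
tool_rot: [1.0, 0.001, 0.001, 0.001]
force: [-0.2, -0.0, 0.1]
finger_gap: 0.502
gripper_force: 0.0
```

Emit:
play_rows([
  [[0,0,0],[-15,30,0],0.5],
  [[0,0,0],[-15,30,0],0.5],
  [[0,0,0],[-15,30,0],0.5],
  [[0,0,0],[-15,30,0],0.5],
  [[0,0,0],[-15,30,0],0.5],
  [[0,0,0],[0,0,0],0.5],
  [[0,0,0],[0,0,0],0.5],
])

```text
t: 12.97
tcp_pos: [0.3937, -0.4766, 0.1922]
tool_rot: [1.0, 0.0, 0.001, 0.001]
force: [1.0, 0.5, -0.5]
finger_gap: 0.5
gripper_force: 0.0
```

```bash
python3 g.py k t; python3 - <<'E'
from h import *
im=np.hstack([cv2.resize(cv2.imread("pics/k.png")[120:420,250:550],(400,400)),cv2.resize(cv2.imread("pics/kt.png")[100:340,200:440],(400,400))])
cv2.imwrite("pics/kk.png",im)
im,d,P=cloud("top"); rings(im,P,3,20,(230,195,320,245))
E
```

```text
12.9667 [ 0.3937 -0.4766  0.1922] yaw 0.03 tilt [ 0.002 -0.002 -1.   ] [ 1.02  0.5  -0.46] 0.5004538269758965
256 [390. 262.] mid [ 0.6505 -0.0948  0.0539] top [ 0.6489 -0.0959  0.0577] 0.062
386 [414. 326.] mid [ 0.6511 -0.2292  0.0519] top [ 0.6498 -0.2296  0.0578] 0.0622
267 [304. 216.] mid [0.5716 0.0191 0.0482] top [0.5731 0.0188 0.0606] 0.0656
270 [243. 222.] mid [0.5605 0.1507 0.0492] top [0.563  0.1514 0.0595] 0.0639
```

View pics/kk.png

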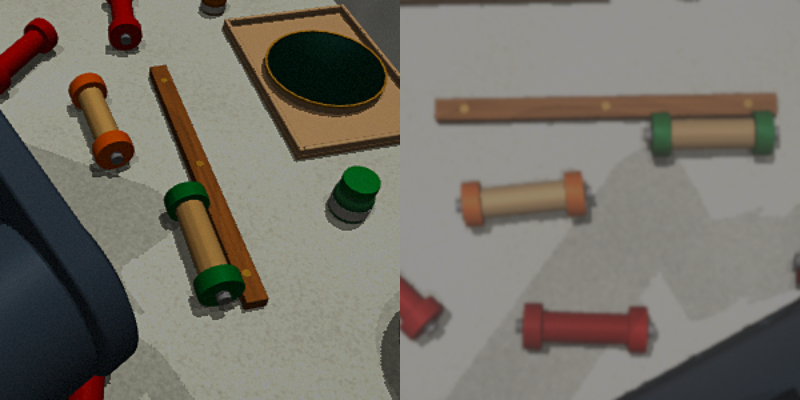

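Both green rings are against the batten at x = 0.6505 and 0.651, where 0.6505 is expected. The orange roller hasn't moved and the arm is clear.

```bash
python3 -c "
from station import *
print(sign_off())"
```

```text
the job is handed in; nothing more can be done
None
```

The green roller was pushed slowly to the batten and let go with both rings measured against it; the orange roller has not moved, and the job was handed in at about 13 s (the result of the judging was not shown).

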